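Free the key drawer and switch on the tasting pump

ROBOT

A 6-joint arm with a two-finger parallel gripper is mounted at the origin on the work surface. World frame = base frame: x ahead of the robot, y to its left, z up, the work surface at z = 0. Lengths are in mm, angles in rad, forces in N, time in s.
With the tool pointing down it reaches from about 325 to 775 mm from the base axis. Payload 5.5 kg.
Tool frame: the origin (TCP) lies midway between the tips of the shut fingers; the grasp point (between the pads) lies 19 mm behind it; z points along the fingers, y is the line along which they close (so a half turn about z gives the same grasp; the last joint's range is limited). The gripper opens to 88 mm and grips with 3 to 60 N. Pads are 20 mm wide; open, the fingers measure 115 mm over their backs; the gripper's body (75 mm by 178 mm) begins 61 mm behind the grasp point.
Start: joints at [-1.213, 0.091, 1.231, -0, 1.82, -0.057], TCP at [241.805, -549.133, 222.631] pointing down, gripper open.
Joint ranges: [-2.87, 2.87], [-0.86, 2.18], [0.17, 2.46], [-1.51, 4.65], [0.06, 2.69], [-2.65, 2.65]. Speed limits (rad/s): [2.57, 2.57, 3.01, 3.14, 3.14, 3.14].

INTERFACE

Orientations are given as a rotation vector (axis times angle).
In Python, from cell import * gives the robot as it stands. The module is installed in compiled form; this text tells all that it offers.
- The arm moves only by the tool drive_tool, never from a script. Its argument "rows" is text: rows parted by semicolons, each of 6 numbers parted by spaces: the shift along the tool's x, y, z in mm, then the turn, a rotation vector about the tool's x, y, z in degrees. In form: dx dy dz rx ry rz; .... A call has 1 to 12 rows; each row is the pose to reach, as a shift and turn from the pose commanded when the call began, along the tool's axes at that moment; what a row does not reach only later rows make up. A row lasts 1/8 s, in which the tool goes at most 62.5 mm and 10.7 degrees, less where a joint would pass 70% of its speed; a pose out of reach is approached as far as the arm can. A call with a gripper value outside its range is refused whole. "fingers" is the opening, from 0 (shut) to 1 (fully open), set as the call begins (left out, the last holds). The fingers move at their own pace and stop on an object; "grip_force" is the grip in N (left out, the last holds). Time passes only in rows, so rows that repeat a pose let the fingers close. It gives the time, the measured TCP pose, the force, the opening and the grip force at its end, in the units of the state.
- state(): the state, without advancing time (a new reading comes with each control period).
- snapshot(name): name is "side" or "top" or "wrist"; returns the picture (400x640x3 uint8, blue, green, red); there is no depth.
- calibration(name): a dict with "mtx" (3x3 intrinsics, pixels), "rvec" (rotation vector, rad) and "tvec" (3), from world to camera coordinates, as OpenCV has them. Camera axes: x right, y down, z forward; pixel columns grow to the right and rows downward; lengths in mm; the calibration is good to about 2 mm. A picture is of the moment at which its call begins: read the wrist's pose just before it. calibration takes no time and is no camera call; for the wrist camera it gives the pose at the moment of the call.
- finish_job(): hands the job in; it is judged then, once.
Trained networks look in the newest picture that a camera, given by its name, has taken for a name from the list of things; names that differ only in an ending like _2 or _b are one class to them, and where a whole thing is asked for, a point or a joint stands for the part that bears it (a point fixed in the world has none). Each returns a list of dicts, best first, with "conf" (0 to 1); they miss things now and then, are a little off and sometimes report something else, mostly with a low value. They report only what shows in the picture. A call takes as long as a camera call. They do not tell look-alikes from the thing itself.
- regions_of(camera, label): "mask" (400x640 bool, what is visible of it).
- landmark_of(camera, label): "position" ([x, y, z] in mm, in world coordinates, good to about 4 mm: a listed point, or the origin of a listed thing).
The state is a dict: "time": time; "joints": joint angles; "joint_vel": joint speeds; "effort": joint torques, N m; "tool_pos": TCP position; "eef_rot": TCP orientation; "ft_force": force on the tool from outside, world axes, zero at the start; "ft_torque": the same for the moment, N m; "gripper_width": finger opening in mm; "gripper_force": force on a finger pad.
Only numpy, scipy, OpenCV 4.12 (cv2) and the standard library are available. Lean on these libraries where they do the work, as an engineer would, in place of code of your own. Each camera call takes 0.05 s, during which the arm holds its last target. There are 200 camera calls.

TASK

The key safe on the tasting table has no power: take the orange release rod, push it through the slot in the sloping top to press the hidden latch tab so that the key drawer springs out, and put the rod back upright in its stand. Take the red key from the drawer, push it fully into the keyhole of the pump's switch box, turn it clockwise all the way to on and leave it there, with the drawer left open. Leave the bottles, cups and other tableware where they are.

Things in the scene. Friction and masses are not known exactly. Their poses are not given: they have to be found in the camera images.
- rod_handle (a point): Release rod, loose, standing upright in its stand: orange round handle 18 mm across and 64 long (this point is its centre; z runs up the handle), below it a steel probe 8 mm across and 75 long with a round end. The handle's flat lower end, 32 below this point, rests on the stand's top. About 0.1 kg.
- rod_tip (a point): The end of the rod's probe, 107 mm below the handle's centre along the rod.
- stand_mouth (a point): Rod stand, a fixed light wooden block 60 x 60 x 85 high: this point is the centre of the mouth, on its top, of a square hole 14 mm wide and 82 deep in which the probe stands.
- safe: Key safe, fixed: wedge-shaped blue and grey steel console, 160 deep (x) x 160 wide (y), 66 high at the front rising to 178 at the back; origin centre of underside; -x is its front (robot side), z up. Its blue top slopes up from front to back at 35 degrees to level; a rod square to it leans 35 degrees from vertical and points along (0.574, 0, -0.819) in this frame.
- slot_mouth (a point): Centre of the mouth of the release slot in the safe's sloping top, between two yellow strips: 14 mm wide (y), 26 long up the slope, panel 6 thick. In the safe's frame it lies at x -10, y +32, z 115 mm. Axes as the safe.
- latch_tab (a point): Point on the face of the hidden red latch tab, 40 mm straight below the slot mouth, square to the slope; the tab is 22 wide, on a spring lever whose pivot lies 34 mm down the slope. It frees the drawer when pressed about 6 mm (3 to 6 N), stops at about 10 mm, and springs back.
- latch (a joint): Angle of the tab's lever, 0 at rest, grows when pressed; the drawer comes free at about 0.18 rad, stop at 0.32.
- drawer (a joint): Travel of the key drawer, 0 shut, 0.08 m fully out. Once freed its spring drives it out of the safe's front (to the safe's -x) and keeps it there.
- drawer_front (a point): Middle of the outside of the drawer's white front panel, 144 wide and 60 high, no handle, top at 64 mm. The key stands 42 mm behind this panel, 22 to the right (-y) of its middle, its head resting on a black pocket block whose top is 22 mm above the table.
- key_head (a point): Centre of the red head, 30 mm (x) x 14 (y) x 36 high, of the loose key, which stands in the drawer and moves with it (hidden till the drawer is out). Below the head a steel blade 14 (x) x 5 (y), 16 long, its last 6 mm narrowed to 10 x 3. In the drawer its x lies along the safe's x. About 40 g. The key is the same either way round.
- key_shoulder (a point): Centre of the underside of the key's head, 18 mm below the head's centre, where the blade starts. Axes as the key.
- switch_box: Pump switch box, fixed, grey, 90 x 90 x 58 high; origin at the centre of its underside, keyhole in the middle of its top.
- keyhole (a point): Centre of the mouth of the keyhole, on the top of the brass key switch 60 mm above the table; slot 17 mm long along this frame's x, 7.4 wide along y, 19 deep. This frame turns with the switch. Seated, the key's head rests on the brass.
- key_switch (a joint): Angle of the key switch (rad), growing clockwise seen from above; it starts near 0 (off, white mark, slot along the box's x) and the on stop is at 1.1 (green mark). Stays where left; takes about 0.04 N m. The key has about 0.17 rad of play in it.
- bottle_blue: Bystander: tall blue glass bottle, 74 mm across, 300 high; origin at the centre of its underside.
- bottle_green: Bystander: tall green glass bottle, 74 mm across, 300 high; origin at the centre of its underside.
- flask: Bystander: white ceramic serving flask with blue stopper, 68 mm across, 140 high; origin at the centre of its underside.
- cup_white: Bystander: small white cup, 56 mm across, 45 high; origin at the centre of its underside.
- cup_clay: Bystander: brown clay cup, 64 mm across, 65 high; origin at the centre of its underside.
- cup_blue: Bystander: small blue cup, 56 mm across, 45 high; origin at the centre of its underside.
- masu: Bystander: square open wooden measuring cup, 85 x 85 x 56 high; origin at the centre of its underside.
- bowl: Bystander: white bowl, 110 mm across, 55 high; origin at the centre of its underside.
Not all that is in view belongs to the job. Of the things shaped like the part that bears rod_handle, the orange one is meant.

How it is judged (in metres and radians):
On the way, in this order (a step that is already met when the one before it is completed fails the run):
1. the rod's tip is through the slot and presses the tab (distance between rod_tip and latch_tab below 0.015 m and value of joint latch above 0.06 rad).
2. the key drawer has sprung out (value of joint drawer above 0.065 m), for 0.1 s.
3. the key is fully in the keyhole (z of key_shoulder in the frame of keyhole between -0.004 and 0.004 m and horizontal distance between key_shoulder and keyhole below 0.004 m and angle between key_shoulder's own z axis and vertical below 0.12 rad), for 0.1 s.
4. the key switch is turned to on (value of joint key_switch above 0.9 rad), for 0.1 s.
At the end, for the whole second after the job is handed in: Key seated in the keyhole (within 4 mm in height and sideways, 7 degrees of upright), switch beyond 0.9 rad (stop at 1.1), drawer out at least 65 of its 80 mm, rod back in its stand, handle within 5 mm of resting on the top, 8 mm of the centre and 7 degrees of upright (all of step 3 and value of joint key_switch above 0.9 rad and value of joint drawer above 0.065 m and z of rod_handle in the frame of stand_mouth between 0.027 and 0.037 m and horizontal distance between rod_handle and stand_mouth below 0.008 m and angle between rod_handle's own z axis and vertical below 0.12 rad); the robot touches nothing.
It fails at once if a bottle, cup or other tableware is shifted more than 30 mm (distance of any of bottle_blue, bottle_green, flask, cup_white, cup_clay, cup_blue, masu, bowl from where it was at the start of the episode above 0.03 m).
It also fails if it takes over 72 s, if anything falls off the work surface, if the arm or the gripper's body presses on something with over 40 N, if the wrist force passes 120 N, or if a joint passes its speed limit or range.

## Working session

There is one attempt and no reset: what is moved stays moved. The work goes in short steps, Python scripts to look and compute and a tool call to move; the robot and the scene stay as the last step left them, time stands still between calls to the robot, and variables do not carry over. Pictures are saved under pics/ and viewed, at most 13 in all, crops included, and the job is handed in when it is done.

Besides the shell and the picture viewer there is one more tool, called after "Call:" as name(argument=value, ...), one argument or row to a line, values as JSON. drive_tool: Moves the arm, as the interface text tells. Its arguments: {"type":"object","properties":{"rows":{"type":"string"},"fingers":{"type":"number"},"grip_force":{"type":"number"}},"required":["rows"]}

```bash
mkdir -p pics
cat > h.py <<'E'
from cell import *
import numpy as np, cv2
from scipy.spatial.transform import Rotation as R
def cal(n):
    c=calibration(n); return np.array(c["mtx"]),R.from_rotvec(np.ravel(c["rvec"])).as_matrix(),np.ravel(c["tvec"])
def ray(n,px,c=None):
    K,Rm,t=c or cal(n); d=Rm.T@np.linalg.inv(K)@np.array([px[0],px[1],1.]); return -Rm.T@t,d
def at_z(n,px,z,c=None):
    o,d=ray(n,px,c); return o+d*(z-o[2])/d[2]
def proj(n,P,c=None):
    K,Rm,t=c or cal(n); q=K@(Rm@np.array(P,float)+t); return q[:2]/q[2]
def tri(obs):
    A=np.zeros((3,3));b=np.zeros(3)
    for n,px,c in obs:
        o,d=ray(n,px,c); d=d/np.linalg.norm(d); M=np.eye(3)-np.outer(d,d); A+=M;b+=M@o
    return np.linalg.solve(A,b)
def tool():
    s=state(); return np.array(s["tool_pos"]),R.from_rotvec(s["eef_rot"])
def rel(p,rot):
    "shift (mm) and turn (deg) in tool axes from now to world pose"
    p0,r0=tool(); return np.round(r0.inv().apply(np.array(p)-p0),1),np.round(np.degrees((r0.inv()*rot).as_rotvec()),1)
E
python3 - <<'E'
from h import *
a=snapshot("side");b=snapshot("top")
cv2.imwrite("pics/side.png",a);cv2.imwrite("pics/top.png",b)
print(state())
for n in ("side","top"):
    K,Rm,t=cal(n);print(n,K[0,0],-Rm.T@t,Rm[2])
    for l in ["rod_handle","stand_mouth","safe","slot_mouth","drawer_front","switch_box","keyhole","bottle_blue","bottle_green","flask","cup_white","cup_clay","cup_blue","masu","bowl"]:
        print(n,l,[(np.round(x["position"]).tolist(),round(x["conf"],2)) for x in landmark_of(n,l)[:3]])
E
```

```text
{'time': 0.1, 'joints': array([-1.21270293e+00,  9.18261771e-02,  1.23174915e+00, -1.74221639e-06,
        1.81979432e+00, -5.66676872e-02]), 'joint_vel': array([ 5.69427670e-04, -2.10596786e-03, -2.61584251e-03, -8.67313349e-06,
       -2.31951960e-04, -7.83551239e-04]), 'effort': array([ 3.68134934e-03, -4.47857094e+01, -4.07570815e+01,  7.00731017e-02,
        2.84219318e-02, -9.14688144e-05]), 'tool_pos': array([ 241.70777635, -548.87869405,  221.60364825]), 'eef_rot': array([-3.07256082e+00, -6.46483033e-01,  4.21480462e-04]), 'ft_force': array([ 0.70839384, -0.11396781,  0.25714331]), 'ft_torque': array([-0.00568166,  0.01090379,  0.02693131]), 'gripper_force': 0.0, 'gripper_width': 87.64412407325693}
side 479.0711593640568 [ 506.71702932 -985.81755864  899.69599129] [ 0.03959226  0.78060504 -0.62376937]
side rod_handle [([428.0, -278.0, 111.0], 0.59), ([509.0, -292.0, 119.0], 0.57), ([593.0, -257.0, 102.0], 0.49)]
side stand_mouth [([514.0, -288.0, 81.0], 0.8), ([668.0, 216.0, 1.0], 0.71), ([379.0, 119.0, -0.0], 0.34)]
side safe [([649.0, 2.0, 2.0], 0.81), ([748.0, 330.0, -2.0
[... 985 characters left out ...]
 426.0, -2.0], 0.44)]
top slot_mouth [([668.0, 215.0, -1.0], 0.6), ([646.0, 31.0, 109.0], 0.56)]
top drawer_front [([573.0, 11.0, 36.0], 0.62), ([666.0, -220.0, -2.0], 0.4)]
top switch_box [([476.0, 235.0, -2.0], 0.77), ([749.0, -308.0, -1.0], 0.41)]
top keyhole [([468.0, 239.0, 59.0], 0.39)]
top bottle_blue [([747.0, 327.0, -4.0], 0.61)]
top bottle_green [([643.0, 30.0, 111.0], 0.62), ([751.0, -307.0, 2.0], 0.56)]
top flask [([667.0, -221.0, -5.0], 0.69)]
top cup_white [([375.0, 121.0, 0.0], 0.66)]
top cup_clay [([378.0, -112.0, 2.0], 0.56)]
top cup_blue [([670.0, 218.0, -1.0], 0.5), ([743.0, 327.0, -2.0], 0.2)]
top masu [([467.0, 426.0, -1.0], 0.84)]
top bowl [([457.0, -434.0, 2.0], 0.76)]
```

View pics/side.png

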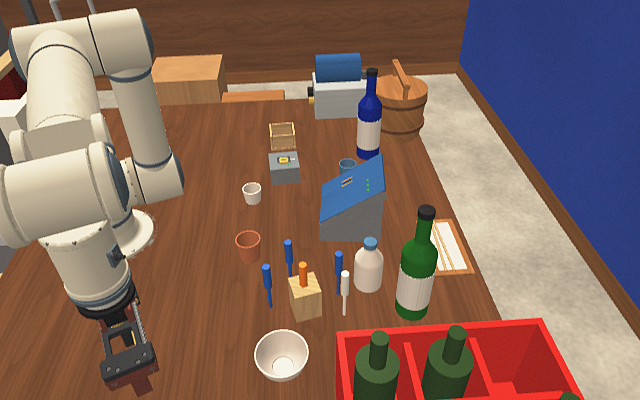

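View pics/top.png

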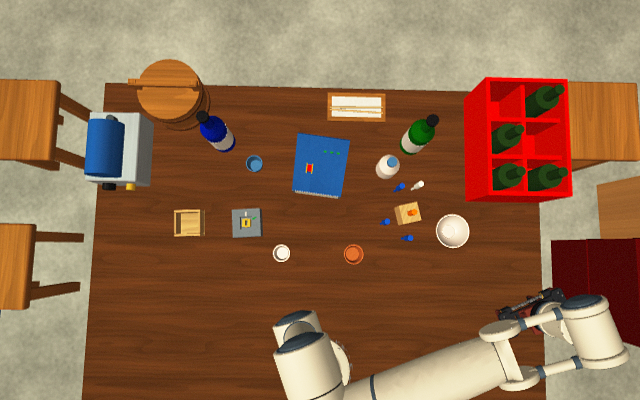

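The orange rod stands on the wooden block at side (303,268) / top (411,213). Look-alikes are blue at side (267,268), (288,245) and (339,260), and white at (344,280). I choose the orange one by its colour and the stand.

Run:
```python
from h import *
p,r=tool();K,Rm,t=cal("wrist")
print("cam in tool",r.inv().apply(-Rm.T@t-p),"axes",r.inv().apply(Rm[2]),K[0,0])
print(rel([470,-290,300],R.from_euler("ZYX",[0,0,180],degrees=True)))
m=regions_of("top","safe")[0]["mask"];s=regions_of("top","switch_box")[0]["mask"]
# safe base footprint hints
for n,mm in(("safe",m),("box",s)):
    c=max(cv2.findContours(mm.astype(np.uint8),0,2)[0],key=cv2.contourArea)
    print(n,cv2.approxPolyDP(c,4,True)[:,0].tolist())
a=cv2.imread("pics/side.png")[225:325,250:360]; cv2.imwrite("pics/crop1.png",cv2.resize(a,None,fx=5,fy=5))
```

```text
cam in tool [  85.10565814    0.1789717  -162.97300832] axes [-3.03252836e-01 -6.73177295e-04  9.52909893e-01] 297.102122554244
(array([ 313.3, -145.2,  -77.4]), array([ 0. ,  0. , 23.8]))
safe [[299, 134], [293, 190], [338, 197], [348, 141]]
box [[232, 211], [235, 237], [262, 235], [259, 208]]
```

View pics/crop1.png

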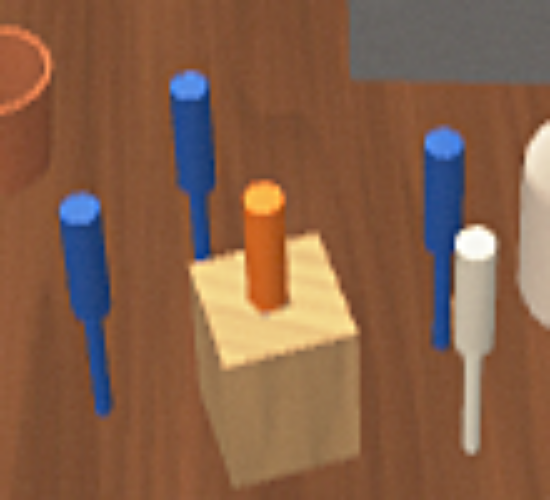

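The crop shows the orange handle on the block at side (303,265), with no other orange handle near it. Moving above it.

Call:
drive_tool(
  rows="50 -18 -4 0 0 4; 100 -36 -8 0 0 8; 150 -55 -12 0 0 12; 200 -73 -16 0 0 16; 250 -91 -20 0 0 20; 300 -110 -23 0 0 23.8; 350 -128 -27 0 0 23.8; 352 -128 -27 0 0 23.8; 352 -128 -27 0 0 23.8",
  fingers=0.6,
)

```text
time: 2.82
tool_pos: [512.2, -290.4, 249.4]
eef_rot: [3.141, -0.0, -0.001]
ft_force: [0.4, -0.4, 0.2]
gripper_width: 52.6
gripper_force: 0.0
```

```bash
cat > rod.py <<'E'
from h import *
c=cal("wrist");a=snapshot("wrist");cv2.imwrite("pics/w1.png",a)
p,r=tool();print(p,np.degrees(r.as_euler("ZYX")))
h=cv2.cvtColor(a,cv2.COLOR_BGR2HSV)
for l in("rod_handle","stand_mouth"):print(l,[(np.round(x["position"]).tolist(),round(x["conf"],2)) for x in landmark_of("wrist",l)[:3]])
cw=c
def orange(im):
    h=cv2.cvtColor(im,cv2.COLOR_BGR2HSV);m=cv2.inRange(h,(6,170,120),(18,255,255));return m
b=cv2.imread("pics/top.png")
for n,im,z in(("wrist",a,149),):
    m=orange(im);k,l,st,ce=cv2.connectedComponentsWithStats(m)
    for i in range(1,k):
        if st[i,4]>60:print(n,st[i],ce[i],at_z(n,ce[i],149,cw))
E
python3 rod.py
```

```text
[ 511.75654286 -290.86144904  249.46707271] [-7.69053662e-02  3.29653843e-02  1.79985757e+02]
rod_handle [([596.0, -312.0, 109.0], 0.93), ([430.0, -277.0, 107.0], 0.87), ([475.0, -205.0, 107.0], 0.81)]
stand_mouth [([510.0, -291.0, 83.0], 0.62)]
wrist [311 177  18  34 493] [319.81744422 193.9979716 ] [ 517.69876718 -287.12640919  149.        ]
```

View pics/w1.png

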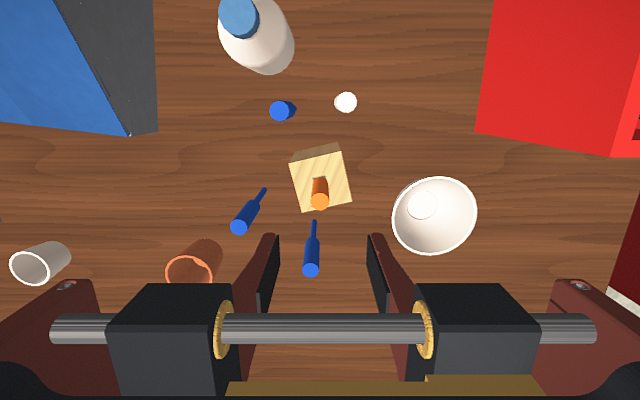

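The wrist picture shows the orange rod's top disk at (320,201), with the block's top corners at (288,163), (341,151), (352,201) and (301,212).

Run:
```python
from h import *
c=cal("wrist");print("top",at_z("wrist",(319.8,201.5),149,c))
q=[at_z("wrist",x,85,c)[:2] for x in((288,163),(341,151),(352,201),(301,212))];print(np.mean(q,0),np.round(q).tolist())
```

```text
top [ 509.6655642  -287.98809963  149.        ]
[ 511.3974719  -288.11788724] [[534.0, -252.0], [547.0, -311.0], [489.0, -325.0], [476.0, -265.0]]
```

Call:
drive_tool(
  rows="-1.5 -2.5 50 0 0 0; -1.5 -2.5 100 0 0 0; -1.5 -2.5 135 0 0 0; -1.5 -2.5 148.5 0 0 0; -1.5 -2.5 148.5 0 0 0; -1.5 -2.5 148.5 0 0 0",
)

```text
time: 3.72
tool_pos: [511.6, -288.5, 103.5]
eef_rot: [3.14, -0.002, 0.004]
ft_force: [-0.6, 0.5, 0.6]
gripper_width: 52.8
gripper_force: 0.0
```

Call:
drive_tool(
  rows="0 0 0 0 0 0; 0 0 0 0 0 0; 0 0 0 0 0 0; 0 0 0 0 0 0; 0 0 0 0 0 0; 0 0 0 0 0 0; 0 0 0 0 0 0",
  fingers=0,
  grip_force=40,
)

```text
time: 4.6
tool_pos: [510.9, -287.6, 101.3]
eef_rot: [3.142, -0.001, 0.0]
ft_force: [-0.2, 0.4, 2.2]
gripper_width: 17.4
gripper_force: 40.0
```

Call:
drive_tool(
  rows="0 0 -30 0 0 0; 0 0 -80 0 0 0; 0 0 -130 0 0 0; 0 0 -180 0 0 0; 0 0 -200 0 0 0; 0 0 -200 0 0 0",
)

```text
time: 5.35
tool_pos: [511.3, -287.9, 302.8]
eef_rot: [3.14, -0.001, 0.004]
ft_force: [0.0, -1.0, -1.5]
gripper_width: 17.3
gripper_force: 40.0
```

```bash
cat > fit.py <<'E'
from h import *
from scipy.optimize import least_squares
# safe yaw from top mask corners: back edge z178, front edge z66
A=at_z("top",(299,134),178);B=at_z("top",(348,141),178);C=at_z("top",(293,190),66);D=at_z("top",(338,197),66)
for u,v in((A,B),(C,D)): print(u[:2],v[:2],np.degrees(np.arctan2((u-v)[1],(u-v)[0]))-90)
print("mid back",(A+B)/2,"mid front",(C+D)/2)
for n in("side","top"):
    im=cv2.imread(f"pics/{n}.png");h=cv2.cvtColor(im,cv2.COLOR_BGR2HSV)
    m=cv2.inRange(h,(20,120,120),(35,255,255));k,l,st,ce=cv2.connectedComponentsWithStats(m)
    for i in range(1,k):
        if st[i,4]>5:print(n,st[i],ce[i].round(1))
    for l in("slot_mouth","keyhole"):print(n,l,proj(n,{"slot_mouth":(644,31,114),"keyhole":(471,237,60)}[l]))
p,r=tool();print(p,np.degrees(r.as_euler("ZYX")))
E
python3 fit.py
python3 - <<'E'
import cv2,numpy as np
t=cv2.imread("pics/top.png");s=cv2.imread("pics/side.png")
f=lambda a:cv2.resize(a,(380,380),interpolation=cv2.INTER_CUBIC)
cv2.imwrite("pics/crop2.png",np.hstack([f(t[120:210,280:370]),f(s[150:240,310:400])]))
E
```

```text
[735.06917889  66.00008331] [716.71534528 -82.06715567] -7.066116432969039
[578.78909741  86.07727844] [558.75809597 -59.74629222] -7.821464398649809
mid back [725.89226209  -8.03353618 178.        ] mid front [568.77359669  13.16549311  66.        ]
side [309  97   5   2  10] [311.   97.5]
side [309 100   2   4   6] [309.5 101.7]
side [279 157   9   6  45] [282.9 159.5]
side slot_mouth [347.07410987 182.40736234]
side keyhole [282.9545578  159.07178833]
top [341 107   6   1   6] [343.5 107. ]
top [312 164   1   7   7] [312. 167.]
top [306 166   1   7   7] [306. 169.]
top [126 183   9   7  50] [129.7 186.3]
top [401 203  20  20 162] [409.  212.7]
top [399 206   4   5  10] [400.4 207.3]
top [174 211   7   1   7] [177. 211.]
top [183 210   5   2   6] [184.8 210.2]
top [196 213   3   7   9] [197.7 216.4]
top [181 218  13   4  21] [185.8 218.8]
top [242 218   9  10  62] [245.7 222.4]
top [181 221  18  15 140] [188.5 227.3]
top [541 295   3   4   6] [542.  296.3]
top slot_mouth [310.27035859 167.80206848]
top keyhole [245.25043723 222.63491588]
[ 511.29646066 -287.92100204  302.81780335] [-3.40270259e-02 -1.55611655e-01  1.79898953e+02]
```

View pics/crop2.png

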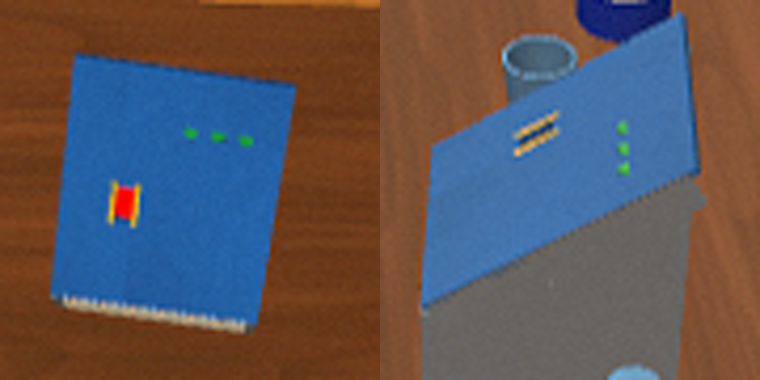

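The slot is at crop-top (124,203), which is top (309.4,168.1), and at side (346.9,181.5). The red tab is visible inside it.

```bash
cat > slot.py <<'E'
from h import *
M=tri([("side",(346.9,181.5),None),("top",(309.4,168.1),None)])
yaw=np.radians(-7.4)
RT=R.from_euler("z",yaw)*R.from_euler("y",-35,degrees=True)*R.from_euler("x",180,degrees=True)
d=RT.as_matrix()[:,2]
L=91.3
if __name__=="__main__":
    print("mouth",M,"d",d)
    P=M-d*(L+30); print("target TCP",P)
    print(rel(P,RT)); print(rel(P-np.array([60,0,-60]),RT))
E
python3 slot.py
```

```text
mouth [643.33711629  33.69791618 114.94432354] d [ 0.56879921 -0.07387412 -0.81915204]
target TCP [574.34177196  42.65884685 214.30746651]
(array([  62.6, -330.8,   88.1]), array([-2.2, 34.8,  7.2]))
(array([   2.8, -330.6,   27.9]), array([-2.2, 34.8,  7.2]))
```

Call:
drive_tool(
  rows="0 -50 0 -0.3 5 1; 0 -105 0 -0.7 11.7 2.4; 0 -160 4 -1.1 17.4 3.6; 0 -215 8 -1.5 23.2 4.8; 0 -270 12 -1.8 29 6; 2 -310 20 -2.2 34.8 7.2; 3 -330 28 -2.2 34.8 7.2; 30 -331 56 -2.2 34.8 7.2; 62.6 -330.8 88 -2.2 34.8 7.2; 62.6 -330.8 88 -2.2 34.8 7.2; 62.6 -330.8 88 -2.2 34.8 7.2; 62.6 -330.8 88 -2.2 34.8 7.2",
)

```text
time: 6.85
tool_pos: [573.6, 43.1, 214.6]
eef_rot: [2.955, -0.193, 0.931]
ft_force: [0.5, -0.4, -1.1]
gripper_width: 17.3
gripper_force: 40.0
```

Run:
```python
from slot import *
c=cal("wrist");a=snapshot("wrist");cv2.imwrite("pics/w2.png",a[60:360,120:520]);p,r=tool();print(p,rel(M-d*(L+30),RT))
print("tip px",proj("wrist",p+r.apply([0,0,L]),c),"mouth",proj("wrist",M,c))
print([(np.round(x["position"]).tolist(),round(x["conf"],2)) for x in landmark_of("wrist","slot_mouth")[:2]],[(np.round(x["position"]).tolist(),round(x["conf"],2)) for x in landmark_of("wrist","rod_tip")[:2]])
b=cv2.resize(a[60:360,220:420],None,fx=2.66,fy=2,interpolation=3);cv2.imwrite("pics/w2.png",cv2.resize(a[110:310,220:420],None,fx=3,fy=3,interpolation=3))
```

```text
[573.64273447  43.12188757 214.8684496 ] (array([0.3, 0.4, 0.9]), array([-0. ,  0. , -0.1]))
tip px [323.50483518 203.24888646] mouth [323.92998509 193.07038013]
[([642.0, 38.0, 115.0], 0.57)] [([589.0, -252.0, -1.0], 0.86), ([624.0, 42.0, 134.0], 0.77)]
```

View pics/w2.png

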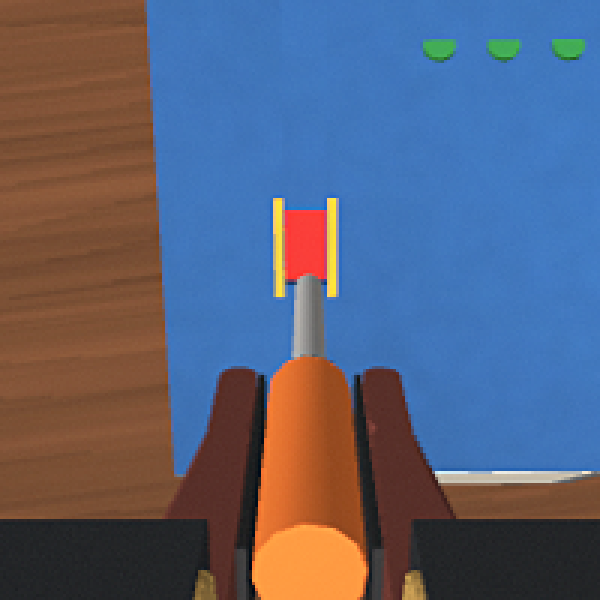

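The rod tip is at wrist (322.7,202.7), and the slot centre is at (322.0,192.5) with its strips parallel to the image columns.

Run:
```python
from slot import *
c=cal("wrist");p,r=tool()
def onplane(px,Q,n):
    o,v=ray("wrist",px,c);return o+v*((Q-o)@n)/(v@n)
S=onplane((322,192.5),M,d)
T0=p+r.apply([0,0,L-2]);T=onplane((322.7,203.2),T0,d)
print(S,T,r.inv().apply(S-T),r.inv().apply(T0-T))
```

```text
[644.18000859  35.57531804 115.36029645] [625.25565194  37.25657157 142.03956777] [ 0.25976494 -0.74629762 32.74319728] [-8.64010157e-01  7.61862325e-01 -2.10419283e-04]
```

Call:
drive_tool(
  rows="0.3 -0.7 10 0 0 0; 0.3 -0.7 22 0 0 0; 0.3 -0.7 34 0 0 0; 0.3 -0.7 46 0 0 0; 0.3 -0.7 58 0 0 0; 0.3 -0.7 66 0 0 0; 0.3 -0.7 72 0 0 0; 0.3 -0.7 75 0 0 0; 0.3 -0.7 77 0 0 0; 0.3 -0.7 79 0 0 0; 0.3 -0.7 79 0 0 0; 0.3 -0.7 79 0 0 0",
)

```text
time: 8.5
tool_pos: [618.7, 38.1, 149.5]
eef_rot: [2.955, -0.193, 0.929]
ft_force: [-6.4, 0.5, 3.2]
gripper_width: 17.4
gripper_force: 40.0
```

Run:
```python
from slot import *
snapshot("top");snapshot("side")
for n in("top","side"):
  for l in("drawer_front","key_head"):print(n,l,[(np.round(x["position"]).tolist(),round(x["conf"],2)) for x in landmark_of(n,l)[:2]])
s=state();print(s["ft_force"],s["tool_pos"])
```

```text
top drawer_front [([504.0, 19.0, 34.0], 0.78), ([472.0, 236.0, 0.0], 0.72)]
top key_head [([548.0, -9.0, 40.0], 0.59)]
side drawer_front [([498.0, 22.0, 40.0], 0.93)]
side key_head [([540.0, -8.0, 39.0], 0.52)]
[-7.08936347  0.57456276  2.73012635] [618.65576532  38.11728116 149.54854269]
```

Drawer is out. Retracting the rod.

Call:
drive_tool(
  rows="0 0 -20 0 0 0; 0 0 -45 0 0 0; 0 0 -70 0 0 0; 0 0 -100 0 0 0; 0 0 -130 0 0 0; 0 0 -130 0 0 0; 0 0 -130 0 0 0",
)

```text
time: 9.68
tool_pos: [545.3, 47.5, 254.1]
eef_rot: [2.956, -0.193, 0.927]
ft_force: [-0.5, 0.3, -1.9]
gripper_width: 17.6
gripper_force: 40.0
```

Run:
```python
from slot import *
c=cal("wrist");a=snapshot("wrist");p,r=tool()
cv2.imwrite("pics/w3.png",cv2.resize(a[110:310,220:420],None,fx=3,fy=3,interpolation=3))
print(p,proj("wrist",p+r.apply([0,0,L]),c))
print(rel([511,-288,302],R.from_euler("x",180,degrees=True)))
```

```text
[545.16507309  47.4374758  253.20768722] [323.68596325 203.89936792]
(array([ 35.8, 337. , -34.8]), array([  2.2, -34.7,  -7.2]))
```

View pics/w3.png

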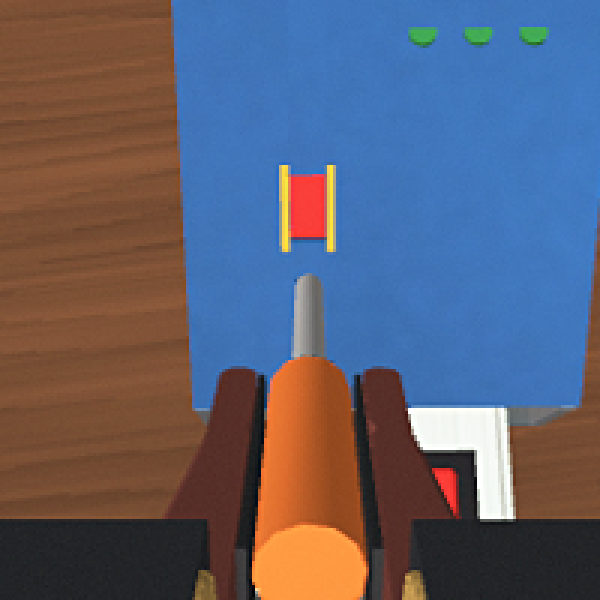

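The rod has not shifted in the grip (tip still at (322.7,202.7)), and the key shows red at the picture's lower edge. Returning to the stand.

Call:
drive_tool(
  rows="0 40 -5 0.3 -4 -1; 6 90 -10 0.7 -10 -2; 12 140 -16 1 -16 -3.2; 18 190 -22 1.4 -22 -4.6; 24 240 -28 1.8 -28 -5.8; 30 290 -32 2.2 -34.7 -7.2; 35.8 337 -34.8 2.2 -34.7 -7.2; 35.8 337 -34.8 2.2 -34.7 -7.2; 35.8 337 -34.8 2.2 -34.7 -7.2; 35.8 337 -34.8 2.2 -34.7 -7.2",
)

```text
time: 10.98
tool_pos: [511.0, -286.8, 303.7]
eef_rot: [-3.141, -0.001, -0.003]
ft_force: [-0.1, -0.8, -1.1]
gripper_width: 17.3
gripper_force: 40.0
```

Run:
```python
from slot import *
print(state()["tool_pos"],rel([510.9,-287.7,101.3],R.from_euler("x",180,degrees=True)))
```

```text
[ 511.00095951 -286.81560204  303.68890792] (array([ -0.5,   0.9, 202.4]), array([-0. , -0.1,  0. ]))
```

Call:
drive_tool(
  rows="-0.3 0.5 40 0 0 0; -0.3 0.5 80 0 0 0; -0.3 0.5 102 0 0 0; -0.3 0.5 102 0 0 0; -0.3 0.5 102 0 0 0; -0.3 0.5 102 0 0 0",
)

```text
time: 11.72
tool_pos: [511.3, -288.5, 204.0]
eef_rot: [3.14, -0.0, 0.007]
ft_force: [0.0, -0.3, -1.5]
gripper_width: 17.3
gripper_force: 40.0
```

Run:
```python
from slot import *
s=[(state()["tool_pos"],snapshot("side"))[0] for _ in range(2)];print(s,rel([510.9,-287.7,101.3],R.from_euler("x",180,degrees=True)))
```

```text
[array([ 511.33117723, -288.47648279,  203.96086758]), array([ 511.27129646, -288.56158629,  203.687659  ])] (array([ -0.6,  -1. , 102. ]), array([ 0.1, -0.2, -0. ]))
```

Call:
drive_tool(
  rows="-0.4 -0.6 8 0 0 0; -0.4 -0.6 16 0 0 0; -0.4 -0.6 26 0 0 0; -0.4 -0.6 38 0 0 0; -0.4 -0.6 50 0 0 0; -0.4 -0.6 64 0 0 0; -0.4 -0.6 78 0 0 0; -0.4 -0.6 90 0 0 0; -0.4 -0.6 98 0 0 0; -0.4 -0.6 101.5 0 0 0; -0.4 -0.6 101.5 0 0 0; -0.4 -0.6 101.5 0 0 0",
)

```text
time: 13.32
tool_pos: [510.6, -287.9, 101.2]
eef_rot: [3.141, -0.001, 0.004]
ft_force: [-1.4, 1.0, 2.9]
gripper_width: 17.3
gripper_force: 40.0
```

Seated. Releasing and rising.

Call:
drive_tool(
  rows="0 0 0 0 0 0; 0 0 0 0 0 0; 0 0 0 0 0 0; 0 0 0 0 0 0; 0 0 -20 0 0 0; 0 0 -70 0 0 0; 0 0 -120 0 0 0; 0 0 -170 0 0 0; 0 0 -170 0 0 0; 0 0 -170 0 0 0",
  fingers=0.5,
)

```text
time: 14.58
tool_pos: [510.2, -287.8, 270.7]
eef_rot: [3.141, -0.001, 0.004]
ft_force: [-0.4, 0.1, -1.2]
gripper_width: 44.0
gripper_force: 0.0
```

Run:
```python
from slot import *
c=cal("wrist");a=snapshot("wrist");p,r=tool()
print(p,state()["gripper_width"])
h=cv2.cvtColor(a,cv2.COLOR_BGR2HSV);m=cv2.inRange(h,(6,170,120),(18,255,255));k,l,st,ce=cv2.connectedComponentsWithStats(m)
for i in range(1,k):
    if st[i,4]>60:print(st[i],ce[i],"expect top",proj("wrist",(510.5,-288,149),c))
# box yaw from top picture, z58
q=[at_z("top",x,58)[:2] for x in((232,211),(235,237),(262,235),(259,208))];q=np.array(q);print(q.round(),q.mean(0))
for i in range(4):
    e=q[(i+1)%4]-q[i];print(np.degrees(np.arctan2(e[1],e[0]))%90)
# key: safe frame (-80-80+42.., -22)
s=R.from_euler("z",-7.4,degrees=True)
O=np.array([644.2,35.4,115])-s.apply([-10,32,115]);print("safe",O,"key",O+s.apply([-118,-22,40]))
print(rel([O[0]-118,0,260],R.from_euler("ZYX",[180-7.4,0,180],degrees=True)))
```

```text
[ 509.95978687 -287.62913977  269.35254786] 43.953800324986325
[315 172  17  31 407] [322.71253071 186.997543  ] expect top [323.42486777 193.18774381]
[[508. 281.]
 [425. 268.]
 [432. 182.]
 [519. 195.]] [470.965245   231.68456838]
8.772468796199917
5.208919452546809
8.161870864675626
7.43317976582675
safe [649.99525253   2.37856684   0.        ] key [530.14455225  -4.24031834  40.        ]
(array([  21.9, -287.6,    9.6]), array([ 0.000e+00, -1.000e-01, -1.726e+02]))
```

Call:
drive_tool(
  rows="4 -20 0 0 0 -10; 8 -45 0 0 0 -20; 11 -70 0 0 0 -30; 14 -95 0 0 0 -40; 17 -120 0 0 0 -50; 20 -145 0 0 0 -60; 22 -170 0 0 0 -70; 24 -195 0 0 0 -80; 26 -220 0 0 0 -90; 28 -245 0 0 0 -100; 30 -265 10 0 0 -110; 31 -283 20 0 0 -120",
)

```text
time: 16.12
tool_pos: [540.8, -3.9, 248.0]
eef_rot: [-1.562, -2.724, 0.001]
ft_force: [-0.6, 0.1, -0.4]
gripper_width: 43.9
gripper_force: 0.0
```

Call:
drive_tool(
  rows="0 0 0 0 0 -10; 0 0 10 0 0 -20; 0 0 20 0 0 -30; 0 0 20 0 0 -40; 0 0 20 0 0 -52.6; 0 0 20 0 0 -52.6; 0 0 20 0 0 -52.6; 0 0 20 0 0 -52.6",
)

```text
time: 17.12
tool_pos: [541.3, -4.8, 230.0]
eef_rot: [0.207, 3.134, 0.0]
ft_force: [-0.1, 0.2, -0.2]
gripper_width: 43.8
gripper_force: 0.0
```

```bash
cat > key.py <<'E'
from h import *
def red(n,im):
    h=cv2.cvtColor(im,cv2.COLOR_BGR2HSV);m=cv2.inRange(h,(0,150,90),(6,255,255))|cv2.inRange(h,(174,150,90),(180,255,255))
    k,l,st,ce=cv2.connectedComponentsWithStats(m);return [(st[i].tolist(),ce[i].round(1).tolist(),l==i) for i in range(1,k) if st[i,4]>20]
E
python3 - <<'E'
from key import *
c=cal("wrist");a=snapshot("wrist");p,r=tool();print(p,np.degrees(r.as_euler("ZYX")))
cv2.imwrite("pics/w4.png",a)
for s,ce,m in red("wrist",a):print(s,ce,at_z("wrist",ce,58,c))
print([(np.round(x["position"]).tolist(),round(x["conf"],2)) for x in landmark_of("wrist","key_head")[:2]])
E
```

```text
[541.35894949  -4.8361479  230.15706844] [1.72474293e+02 7.96035373e-02 1.79994433e+02]
[315, 152, 14, 30, 361] [321.7, 167.1] [527.66451337  -3.47467367  58.        ]
[0, 257, 26, 66, 844] [7.9, 294.4] [ 642.32046417 -436.19193548   58.        ]
[114, 367, 6, 22, 25] [116.6, 377.2] [ 798.16994892 -342.76194385   58.        ]
[([530.0, -5.0, 39.0], 0.93)]
```

View pics/w4.png

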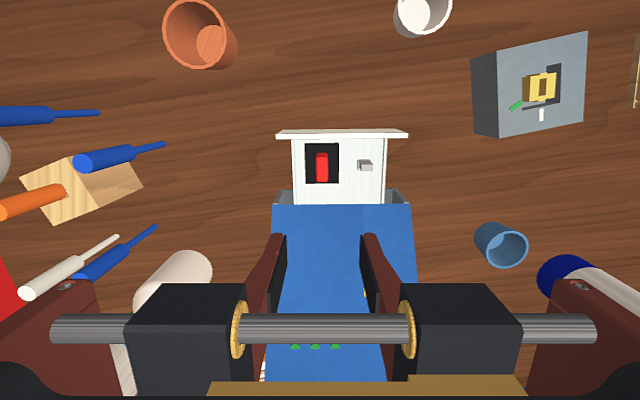

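The wrist picture shows the drawer open with the red key at (322,167) in its black pocket, and a grey stub at (365,165) to its right. I keep the finger opening small.

Call:
drive_tool(
  rows="11.3 -0.9 40 0 0 0; 11.3 -0.9 80 0 0 0; 11.3 -0.9 110 0 0 0; 11.3 -0.9 110 0 0 0; 11.3 -0.9 110 0 0 0; 11.3 -0.9 110 0 0 0",
  fingers=0.31,
)

```text
time: 17.98
tool_pos: [531.3, -4.3, 122.5]
eef_rot: [0.204, 3.13, 0.0]
ft_force: [0.2, 0.2, 0.7]
gripper_width: 26.8
gripper_force: 0.0
```

Run:
```python
from key import *
c=cal("wrist");a=snapshot("wrist");p,r=tool();print(p,np.degrees(r.as_euler("ZYX")),state()["gripper_width"])
cv2.imwrite("pics/w5.png",cv2.resize(a[50:350,170:470],None,fx=2,fy=2,interpolation=3))
for s,ce,m in red("wrist",a):
    if s[4]>100: print(s,ce)
K0=np.array([530,-4.2,0.]);z=R.from_euler("z",-7.4,degrees=True)
for x in(-15,15):
    for y in(-7,7):
        for h in(22,58): print(x,y,h,proj("wrist",K0+z.apply([x,y,h]),c).round(1))
print(rel([530,-4.2,27],R.from_euler("ZYX",[172.6,0,180],degrees=True)))
```

```text
[531.19303055  -4.31179816 122.28568177] [172.55974421   0.27298748 179.9815675 ] 27.16182794576296
[313, 182, 18, 44, 734] [321.9, 203.3]
-15 -7 22 [314.3 179.9]
-15 -7 58 [313.1 191.2]
-15 7 22 [329.6 179.9]
-15 7 58 [330.7 191.2]
15 -7 22 [314.6 210.8]
15 -7 58 [313.5 225.9]
15 7 22 [329.4 210.8]
15 7 58 [330.4 225.9]
(array([ 1.7, -0.1, 95.3]), array([ 0. ,  0.3, -0. ]))
```

View pics/w5.png

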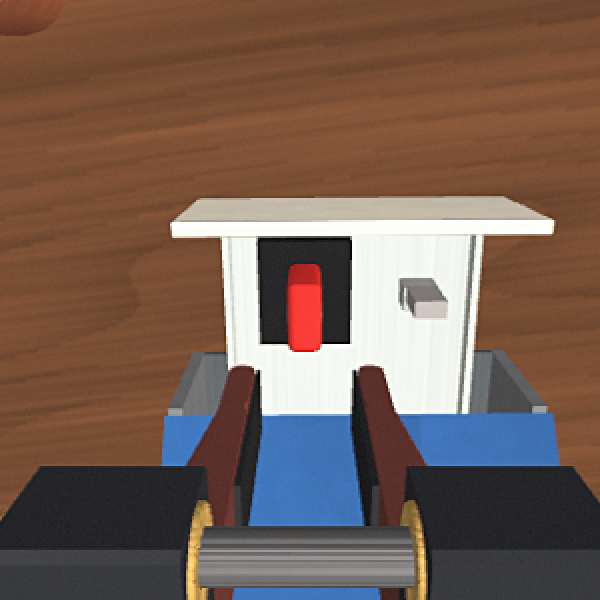

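The key model lands within a pixel of the image, red at cols 313–331 and rows 182–226. Descending to grasp.

Call:
drive_tool(
  rows="1.3 0 30 0 0 0; 1.3 0 55 0 0 0; 1.3 0 75 0 0 0; 1.3 0 88 0 0 0; 1.3 0 95 0 0 0; 1.3 0 95 0 0 0; 1.3 0 95 0 0 0; 1.3 0 95 0 0 0",
)

```text
time: 19.02
tool_pos: [529.7, -4.2, 26.1]
eef_rot: [0.203, 3.132, -0.0]
ft_force: [-0.6, -0.7, -0.0]
gripper_width: 27.0
gripper_force: 0.0
```

Call:
drive_tool(
  rows="0 0 0 0 0 0; 0 0 0 0 0 0; 0 0 0 0 0 0; 0 0 0 0 0 0; 0 0 0 0 0 0",
  fingers=0,
  grip_force=40,
)

```text
time: 19.65
tool_pos: [529.3, -4.1, 25.6]
eef_rot: [0.204, 3.133, -0.0]
ft_force: [0.7, -0.5, 1.6]
gripper_width: 13.6
gripper_force: 40.0
```

Call:
drive_tool(
  rows="0 0 -20 0 0 0; 0 0 -60 0 0 0; 0 0 -100 0 0 0; 0 0 -125 0 0 0; 0 0 -125 0 0 0; 0 0 -125 0 0 0",
)

```text
time: 20.4
tool_pos: [528.5, -4.1, 149.5]
eef_rot: [0.204, 3.135, 0.0]
ft_force: [-0.3, -0.5, -0.8]
gripper_width: 14.1
gripper_force: 40.0
```

Run:
```python
from key import *
K=tri([("side",(282.9,159.5),None),("top",(245.7,222.4),None)]);print(K)
print(state()["tool_pos"],rel([472,237,150],R.from_euler("ZYX",[187.4,0,180],degrees=True)))
```

```text
[471.28953401 235.6430086   59.40535556]
[528.51771554  -4.05810195 149.48210916] (array([ 87.2, 231.7,  -0.5]), array([  0. ,   0. , -14.8]))
```

Call:
drive_tool(
  rows="17 46 0 0 0 -3; 35 92 0 0 0 -6; 52 138 0 0 0 -9; 70 185 0 0 0 -12; 87 231 0 0 0 -14.8; 87 231 0 0 0 -14.8; 87 231 0 0 0 -14.8; 87 231 0 0 0 -14.8",
)

```text
time: 21.4
tool_pos: [472.8, 235.0, 149.6]
eef_rot: [-0.199, 3.135, -0.001]
ft_force: [0.4, -0.0, -0.6]
gripper_width: 13.6
gripper_force: 40.0
```

Run:
```python
from key import *
c=cal("wrist");a=snapshot("wrist");p,r=tool();print(p,np.degrees(r.as_euler("ZYX")))
print("pred hole",proj("wrist",(471.3,235.6,60),c))
cv2.imwrite("pics/w6.png",cv2.resize(a[130:280,220:420],None,fx=4,fy=4,interpolation=3))
print([(np.round(x["position"]).tolist(),round(x["conf"],2)) for l in("keyhole","key_shoulder") for x in landmark_of("wrist",l)[:2]])
```

```text
[472.85462551 234.996292   149.8319111 ] [-1.72750564e+02  6.36284971e-02 -1.79956444e+02]
pred hole [323.34613682 199.47324512]
[([470.0, 236.0, 56.0], 0.64), ([469.0, 427.0, 1.0], 0.71), ([468.0, 236.0, 148.0], 0.61)]
```

View pics/w6.png

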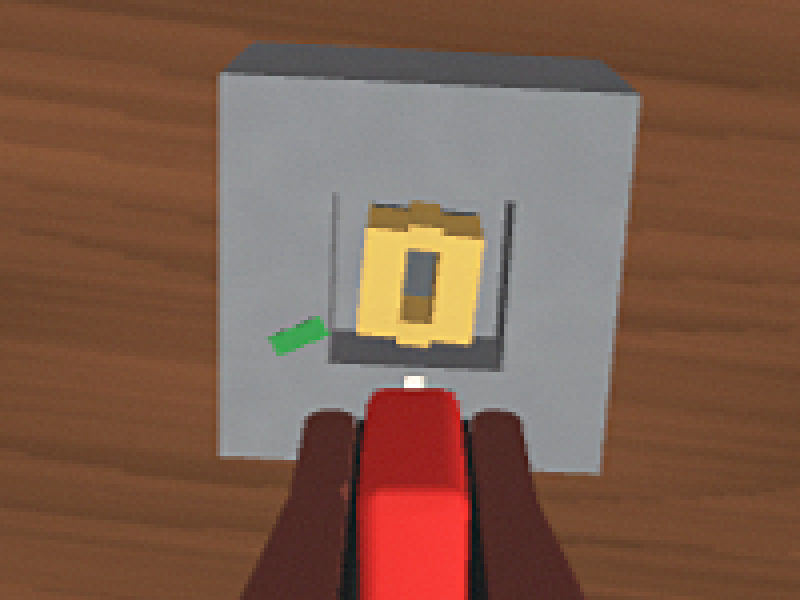

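The keyhole slot's corners are at wrist px (321.8,192.5), (329.5,192.5), (328.3,210.5) and (320.3,210.5). The key head's front edge is at row 227.5, columns 311.5–335.

Run:
```python
from key import *
c=cal("wrist");p,r=tool();print(p)
q=[at_z("wrist",x,60,c) for x in((321.8,192.5),(329.5,192.5),(328.3,210.5),(320.3,210.5))]
H=np.mean(q,0);e=(q[3]+q[2]-q[0]-q[1])/2;print("hole",H,"len",np.linalg.norm(e),"ang",np.degrees(np.arctan2(e[1],e[0])),"wid",np.linalg.norm(q[1]-q[0]))
B=[at_z("wrist",x,58,c) for x in((275,148),(379.8,153.5),(370,248),(275,244))]
for i in range(4):
    d=B[(i+1)%4]-B[i];print("box edge",np.degrees(np.arctan2(d[1],d[0]))%90,np.linalg.norm(d))
print("box c",np.mean(B,0))
F=[at_z("wrist",x,p[2]-3.6,c) for x in((311.5,227.5),(335,227.5))]
print("head front mid in tool",r.inv().apply(np.mean(F,0)-p), "expect",proj("wrist",p+r.apply([15,0,3.6]),c))
# model comparison of green corner top edge of head (z -32.4)
print(proj("wrist",p+r.apply([15,-7,-32.4]),c),proj("wrist",p+r.apply([15,7,-32.4]),c))
print("hole in tool",r.inv().apply(H-p))
```

```text
[472.90658959 235.24203508 150.14940353]
hole [473.5217938  237.62650356  60.        ] len 17.066577164629884 ang 3.341236203030135 wid 6.843608777389663
box edge 4.278777199570584 89.9894082249684
box edge 4.722321016853521 90.27583184846029
box edge 4.597349049413879 90.40066685499893
box edge 4.461177324062703 90.77622349817051
box c [473.47399146 237.62415637  58.        ]
head front mid in tool [11.33120886  0.56091976  3.58140142] expect [322.32627134 221.88255098]
[307.96160862 249.85715842] [336.61901462 249.85200382]
hole in tool [-0.76577163  2.32773299 90.14973309]
```

Call:
drive_tool(
  rows="0.3 1.8 20 0 0 3.2; 0.3 1.8 42 0 0 3.2; 0.3 1.8 60 0 0 3.2; 0.3 1.8 66 0 0 3.2; 0.3 1.8 66 0 0 3.2; 0.3 1.8 66 0 0 3.2; 0.3 1.8 66 0 0 3.2",
)

```text
time: 22.42
tool_pos: [472.6, 238.2, 85.2]
eef_rot: [-0.114, 3.136, 0.001]
ft_force: [-0.1, 0.1, -1.3]
gripper_width: 14.0
gripper_force: 40.0
```

Call:
drive_tool(
  rows="0 0 2 0 0 0; 0 0 4 0 0 0; 0 0 6 0 0 0; 0 0 8 0 0 0; 0 0 8 0 0 0",
)

```text
time: 23.05
tool_pos: [472.0, 237.9, 75.9]
eef_rot: [-0.114, 3.138, -0.001]
ft_force: [0.5, 0.1, -0.6]
gripper_width: 13.8
gripper_force: 40.0
```

Call:
drive_tool(
  rows="0 0 2 0 0 0; 0 0 4 0 0 0; 0 0 6 0 0 0; 0 0 7 0 0 0; 0 0 7 0 0 0; 0 0 7 0 0 0",
)

```text
time: 23.8
tool_pos: [472.8, 238.3, 72.6]
eef_rot: [-0.114, 3.135, 0.001]
ft_force: [-5.8, -2.4, 14.5]
gripper_width: 13.8
gripper_force: 40.0
```

Call:
drive_tool(
  rows="0.8 -0.3 -3 0 0 0; 1.5 -0.6 -3 0 0 0; 1.5 -0.6 -3 0 0 0; 1.5 -0.6 -1 0 0 0; 1.5 -0.6 1 0 0 0; 1.5 -0.6 1 0 0 0; 1.5 -0.6 1 0 0 0",
)

```text
time: 24.68
tool_pos: [470.6, 237.1, 68.0]
eef_rot: [-0.114, 3.138, -0.001]
ft_force: [-0.1, 0.4, -0.7]
gripper_width: 14.1
gripper_force: 40.0
```

Call:
drive_tool(
  rows="0 0 1.5 0 0 0; 0 0 3 0 0 0; 0 0 4 0 0 0; 0 0 5 0 0 0; 0 0 5 0 0 0; 0 0 5 0 0 0",
)

```text
time: 25.42
tool_pos: [470.8, 237.2, 63.6]
eef_rot: [-0.114, 3.137, -0.0]
ft_force: [-1.2, -2.0, 4.2]
gripper_width: 14.0
gripper_force: 40.0
```

Seated. Now turning clockwise about the key axis.

Call:
drive_tool(
  rows="0 0.3 0 0 0 8; -0.1 0.5 0 0 0 16; -0.2 0.7 0 0 0 24; -0.3 0.95 0 0 0 32; -0.4 1.15 0 0 0 40; -0.6 1.35 0 0 0 48; -0.8 1.5 0 0 0 55; -0.9 1.6 0 0 0 60; -0.9 1.6 0 0 0 60; -0.9 1.6 0 0 0 60",
)

```text
time: 26.68
tool_pos: [471.8, 237.6, 63.6]
eef_rot: [1.47, 2.773, -0.002]
ft_force: [-0.7, -5.6, 4.2]
gripper_width: 13.8
gripper_force: 40.0
```

Run:
```python
from key import *
s=state();p,r=tool();print(s["ft_force"],s["ft_torque"],np.degrees(r.as_euler("ZYX")),p)
```

```text
[-0.67917818 -5.5794756   4.19378238] [-1.14744836  0.12427971 -0.00298086] [124.12294057   0.18958762 179.97432339] [471.81563375 237.6458494   63.59015865]
```

Call:
drive_tool(
  rows="-0.3 0 0 0 0 4; -0.6 -0.1 0 0 0 8; -0.6 -0.1 0 0 0 10; -0.6 -0.1 0 0 0 10; -0.6 -0.1 0 0 0 10",
)

```text
time: 27.3
tool_pos: [471.6, 237.6, 63.6]
eef_rot: [1.706, 2.635, -0.001]
ft_force: [-3.1, -5.0, 4.7]
gripper_width: 13.8
gripper_force: 40.0
```

Run:
```python
from key import *
s=state();p,r=tool();print(s["ft_force"],s["ft_torque"],np.degrees(r.as_euler("ZYX")),p)
```

```text
[-3.07388473 -4.96016848  4.68785153] [-0.99926376  0.44944987  0.00721523] [1.14154321e+02 1.13825539e-01 1.79975062e+02] [471.57557665 237.59069295  63.59467137]
```

Call:
drive_tool(
  rows="0 0 0 0 0 0; 0 0 0 0 0 0; 0 0 0 0 0 0; 0 0 -15 0 0 0; 0 0 -50 0 0 0; 0 0 -100 0 0 0; 0 0 -100 0 0 0; 0 0 -100 0 0 0",
  fingers=0.5,
)

```text
time: 28.3
tool_pos: [471.7, 238.5, 163.7]
eef_rot: [1.706, 2.636, 0.003]
ft_force: [-0.5, -0.1, 0.4]
gripper_width: 43.6
gripper_force: 0.0
```

Run:
```python
from key import *
c=cal("wrist");a=snapshot("wrist");t=snapshot("top");s=snapshot("side")
f=lambda x:cv2.resize(x,(390,290),interpolation=3)
cv2.imwrite("pics/w7.png",np.vstack([np.hstack([f(a[120:270,220:420]),f(s[140:200,240:320])]),np.hstack([f(s[220:320,240:375]),f(t[190:250,220:300])])]))
print([(np.round(x["position"]).tolist(),round(x["conf"],2)) for l in("rod_handle","key_head","drawer_front") for x in landmark_of("top",l)[:5]])
# key seated model: yaw
H=np.array([473.5,237.6,0]);k=[]
for ang in(55,60,65):
    z=R.from_euler("z",4.3-ang,degrees=True);print(ang,[proj("wrist",H+z.apply([x,y,96]),c).round().tolist() for x,y in((-15,-7),(-15,7),(15,7),(15,-7))])
```

```text
[([509.0, -288.0, 120.0], 0.64), ([598.0, -315.0, 112.0], 0.55), ([589.0, -253.0, 107.0], 0.53), ([432.0, -279.0, 104.0], 0.5), ([746.0, 327.0, -1.0], 0.48), ([490.0, 20.0, 36.0], 0.58)]
55 [[310.0, 198.0], [326.0, 193.0], [335.0, 226.0], [319.0, 230.0]]
60 [[311.0, 197.0], [328.0, 194.0], [334.0, 227.0], [318.0, 230.0]]
65 [[312.0, 196.0], [330.0, 194.0], [332.0, 228.0], [316.0, 230.0]]
```

View pics/w7.png

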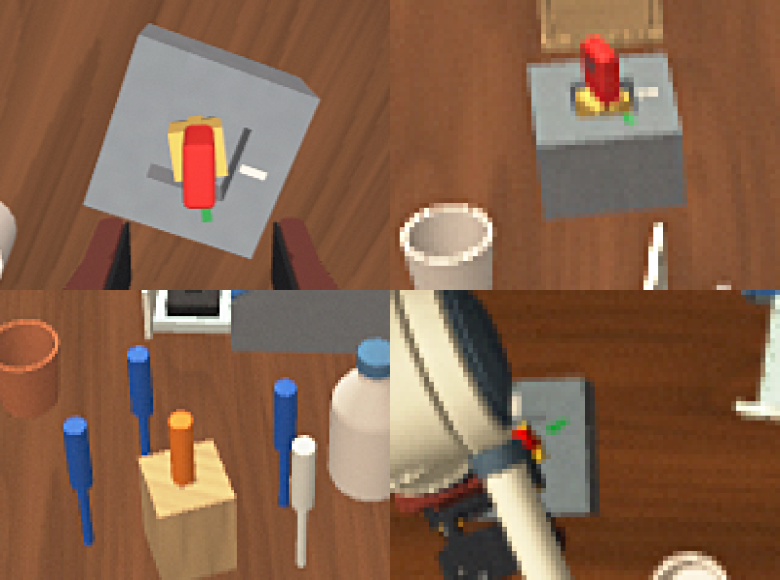

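The four panels show the key seated upright with the switch at the green mark, the rod upright in its stand, and the drawer still open. Handing in.

```bash
python3 -c "
from cell import *
print(finish_job())"
```

```text
the job is handed in; nothing more can be done
None
```

I handed the job in at about 28 s of robot time. At my last look the drawer was open, the rod was upright in its stand, and the key was seated and turned to the green on mark. The hand-in returned no verdict.

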